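Slide a drawer front under the jig's spring hold-down

TASK

Load the dark walnut drawer front into the drilling jig: with one fingertip press the red plate of the spring clip down and hold it there, so that the clip's black pad rises, and meanwhile push the drawer front with the other fingertip along the jig, under the pad and fully home against the wooden end stop. Then let the red plate come up so that the pad clamps the front, and move clear. Only push the drawer front, never lift it, and leave the glue bottle, tin, wooden knob and screwdriver where they are.

Things in the scene. Friction and masses are not known exactly. Their poses are not given: they have to be found in the camera images.
- jig: Fixed plywood drilling jig, board 215 x 170 x 18 mm spanning its x -115..100, y -65..105 mm. Origin on the bench, below the clip's hinge bar; +x is the way the drawer front is pushed, +y left of that, z up; board top at z 18. Lane for the front: y 12..86 (middle 49), between two aluminium fences at x -65..85 that stand only 6 mm above the board.
- stop_face (a point): Middle of the wooden end stop's face, at jig x 85, y 49, z 28 mm; the drawer front's leading edge rests on it when home. The stop is 20 mm tall above the board.
- hinge (a point): Middle of the clip's steel hinge bar (8 mm thick), at jig x -13, y 0, z 40 mm; the bar runs along jig x from -106 to 79 and sits in three dark posts 12 mm wide, tops at jig z 46, at jig x -110, 25 and 83.
- front_center (a point): Centre of the walnut drawer front, a loose flat block 90 mm (x, along jig) x 70 (y) x 18 thick, about 80 g, lying in the lane: centre at jig z 27, top z 36; axes as the jig's within a few degrees. Starts with its centre at jig x -25..-5, short of the pad. Home: centre at jig x 40, so its rear face, the one to push, is at x -5.
- press_plate (a point): Red press plate, 110 (x) x 34 (y) x 3 mm; this point: centre of its top. At jig x -105..5, y -55..-21, beside the front's path, so a fingertip can slide along it while pressing. Released: centre at jig z 36, sloping 0.25 rad, outer (-y) edge up. Pressed: centre z 31 at clip 0.13, 27 at 0.25 (level), 25 at the end of travel. Never touches the board. Takes 5 to 8 N.
- clip (a joint): Turn of the spring clip about its hinge bar, rad. 0: released, pad down; grows as the red plate is pressed; 0.30: end of travel. The pad clears the top of the drawer front above 0.12 (by 6 mm at 0.25). Clamped on the drawer front it reads about 0.11.
- clip_pad (a point): Black rubber pad under the clip's steel arm: cylinder 10 mm thick, 28 mm long along jig x (48..76), at jig y 45; this point is its centre. Released with nothing beneath, its lowest line is 13 mm above the board, so it blocks the 18 mm thick drawer front.
- drawer_front: The same walnut drawer front; origin at the centre of its underside (9 mm below front_center).
- glue: Bystander: yellow glue bottle with orange cap, 44 mm diameter, 110 mm tall, origin at the centre of its base.
- wax_tin: Bystander: green tin, 56 mm diameter, 40 mm tall, origin at the centre of its base.
- wood_knob: Bystander: turned wooden drawer knob, 34 mm diameter, 34 mm tall, standing, origin at the centre of its base.
- screwdriver: Bystander: screwdriver with green handle, 160 mm long and about 30 mm thick at the handle, lying on the bench to the -y side of the jig, roughly along jig x.
Not all that is in view belongs to the job. There is more than one size of the drawer_front; the job needs the middle-sized.

How it is judged:
By the outcome, as a careful person would: the job done as asked, in the order asked, and still so for the second after the job is handed in, with the robot touching nothing.
It also fails if it takes over 40 s, if anything falls off the work surface, if the arm or the gripper's body presses on something with over 40 N, if the wrist force passes 120 N, or if a joint passes its speed limit or range.

ROBOT

A 7-joint arm with a two-finger parallel gripper is mounted at the origin on the work surface. World frame = base frame: x ahead of the robot, y to its left, z up, the work surface at z = 0. Lengths are in m, angles in rad, forces in N, time in s.
With the tool pointing down it reaches from about 0.425 to 0.875 m from the base axis. Payload 4.7 kg.
Tool frame: the origin (TCP) lies at the very end of the fingers, on their centre line; the grasp point (between the pads) lies 19 mm behind it (hold_point_z is the z of the grasp point in the tool frame, in m); z points along the fingers, y is the line along which they close (so a half turn about z gives the same grasp; the last joint's range is limited). The gripper opens to 87 mm and grips with 3 to 60 N. Pads are 19 mm wide; open, the fingers measure 117 mm over their backs; the gripper's body (75 mm by 190 mm) begins 51 mm behind the grasp point.
Start: joints at [1.271, 0.321, -0.07, 1.45, 0.023, 1.371, -0.057], TCP at [0.201, -0.618, 0.223] pointing down, gripper open.
Joint ranges: [-2.86, 2.86], [-0.3, 2.09], [-1.38, 1.24], [0.06, 2.45], [-1.56, 4.7], [0.09, 2.05], [-2.69, 2.69]. Speed limits (rad/s): [2.57, 2.57, 3.14, 3.14, 3.14, 3.14, 3.14].

INTERFACE

Orientations are given as a unit quaternion [w, x, y, z].
In Python, from rig import * gives the robot as it stands.
- The arm moves only by the shell command python3 -m pendant 'ROWS'. ROWS is JSON, one flat list of numbers, 7 for each row, row after row: the turn, a rotation vector about the world's x, y, z in degrees, then the shift along the world's x, y, z in mm, then the closure in counts, from 0 (fully open) to 255 (shut). In form: [ax, ay, az, x, y, z, jaw, ax, ay, az, x, y, z, jaw, ...]. A call has 1 to 12 rows; each row is the pose to reach, as a shift and turn from the pose commanded when the call began; what a row does not reach only later rows make up. A row lasts 1/10 s, in which the tool goes at most 50 mm and 8.59 degrees, less where a joint would pass 70% of its speed; a pose out of reach is approached as far as the arm can. A call with a gripper value outside its range is refused whole. The fingers move at their own pace and stop on an object; the grip force is fixed at half the most. Time passes only in rows, so rows that repeat a pose let the fingers close. It gives the time, the measured TCP pose, the force, the opening and the grip force at its end, in the units of the state.
- sense(): the state, without advancing time (a new reading comes with each control period).
- capture(name): name is "side" or "top"; returns a dict with "image" (384x512x3 uint8, red, green, blue), "fx", "fy", "cx", "cy" (pixels), "position" and "attitude" of the camera in the world. Camera axes: x right, y down, z forward; pixel columns grow to the right and rows downward; lengths in m; the calibration is good to about 2 mm. A picture is of the moment at which its call begins. There is no depth.
- sign_off(): hands the job in; it is judged then, once.
The state is a dict: "t": time; "joint_positions": joint angles; "joint_vel": joint speeds; "effort": joint torques, N m; "tool_pos": TCP position; "orientation": TCP orientation; "ft_force": force on the tool from outside, world axes, zero at the start; "moment": the same for the moment, N m; "width": finger opening in m; "finger_force": force on a finger pad.
Only numpy, scipy, OpenCV 4.12 (cv2) and the standard library are available. Lean on these libraries where they do the work, as an engineer would, in place of code of your own. Each camera call takes 0.05 s, during which the arm holds its last target. There are 200 camera calls.

## Working session

There is one attempt and no reset: what is moved stays moved. The work goes in short steps, Python scripts to look and compute and a shell command to move; the robot and the scene stay as the last step left them, time stands still between calls to the robot, and variables do not carry over. Pictures are saved under pics/ and viewed, at most 10 in all, crops included, and the job is handed in when it is done.

```bash
mkdir -p pics; ls
python3 - <<'E'
from rig import *
import cv2
for n in("top","side"):
    c=capture(n); cv2.imwrite(f"pics/{n}0.png",cv2.cvtColor(c["image"],cv2.COLOR_RGB2BGR))
    print(n,{k:v for k,v in c.items() if k!="image"})
s=sense();print(s["tool_pos"],s["orientation"],s["ft_force"],s["width"],s["t"])
E
```

```text
pics
top {'fx': 455.29492229726907, 'fy': 455.29492229726907, 'cx': 255.50333905031172, 'cy': 196.62505123699452, 'position': array([0.41447259, 0.05345675, 1.04550288]), 'attitude': array([-0.03078302,  0.7165123 , -0.69560571,  0.04237005])}
side {'fx': 496.7089388280898, 'fy': 496.7089388280898, 'cx': 254.59571407359743, 'cy': 194.01092555148395, 'position': array([ 0.49992646, -0.81522978,  0.58657435]), 'attitude': array([-0.47974825,  0.87687471, -0.03034288,  0.00341577])}
[ 0.20042483 -0.61780537  0.22156636] [-8.44207614e-04  9.87717553e-01  1.56247521e-01 -1.85565952e-04] [-0.403598    0.02395697  1.04980254] 0.08687012888558757 0.1
```

View pics/top0.png

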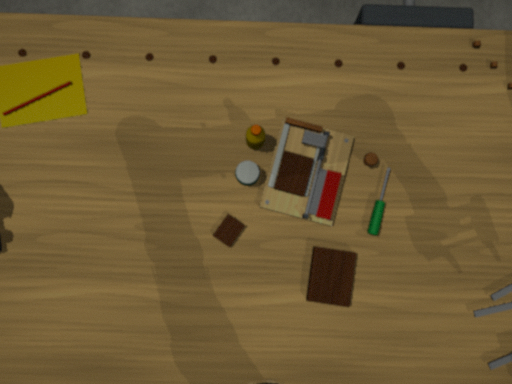

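View pics/side0.png

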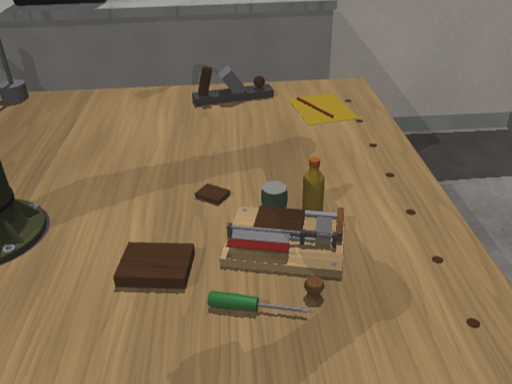

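The top view shows the jig at about (310,170), with the end stop at (303,125) facing up-image and the walnut front in the lane at (293,173). The red plate is at (327,195), the glue bottle at (256,137) and the tin at (248,173). The large decoy block is at (332,276) and the small one at (229,230). The screwdriver and knob are on the right.

```bash
cat > h.py <<'E'
from rig import *
import numpy as np, cv2
from scipy.spatial.transform import Rotation as R
def rot(q): return R.from_quat([q[1],q[2],q[3],q[0]])
def cast(c,px,z):
    px=np.atleast_2d(px).astype(float)
    d=np.c_[(px[:,0]-c["cx"])/c["fx"],(px[:,1]-c["cy"])/c["fy"],np.ones(len(px))]
    d=rot(c["attitude"]).apply(d); p=c["position"]
    return p+d*((z-p[2])/d[:,2])[:,None]
def blob(c,lo,hi,roi,z):
    h=cv2.cvtColor(c["image"],cv2.COLOR_RGB2HSV); m=cv2.inRange(h,lo,hi)
    k=np.zeros_like(m); x0,y0,x1,y1=roi; k[y0:y1,x0:x1]=255; m&=k
    m=cv2.morphologyEx(m,cv2.MORPH_OPEN,np.ones((3,3),np.uint8))
    cs=cv2.findContours(m,cv2.RETR_EXTERNAL,cv2.CHAIN_APPROX_NONE)[0]
    a=max(cs,key=cv2.contourArea)[:,0,:]
    w=cast(c,a,z)[:,:2]*1000
    r=cv2.minAreaRect(w.astype(np.float32))
    b=cv2.boxPoints(r); return r,b,a.mean(0)
E
python3 - <<'E'
from h import *
c=capture("top")
im=c["image"];print(im[195,327],im[173,293],im[205,275],im[125,303],im[276,332])
for n,lo,hi,roi,z in(("red",(0,180,90),(6,255,255),(300,150,350,230),.036),("red2",(174,180,90),(180,255,255),(300,150,350,230),.036),("walnut",(0,60,10),(20,255,85),(268,148,314,198),.036),("big",(0,60,10),(20,255,85),(300,240,365,315),.03)):
    try:
        r,b,m=blob(c,lo,hi,roi,z);print(n,np.round(r[0],1),np.round(r[1],1),round(r[2],1),m);print(np.round(b).tolist())
    except Exception as e: print(n,e)
print("board corners",cast(c,[(262,206),(332,223),(354,136)],.018)*1000)
print("glue",cast(c,[(256,130)],.11)*1000,"tin",cast(c,[(248,173)],.04)*1000)
s=sense();print(rot(s["orientation"]).as_matrix().round(3))
cv2.imwrite("pics/crop1.png",cv2.cvtColor(cv2.resize(im[100:240,230:370],None,fx=4,fy=4,interpolation=2),cv2.COLOR_RGB2BGR))
E
```

```text
[112  15   8] [43 23 10] [140 124  76] [81 52 22] [55 33 17]
red [ 529.2 -125.2] [ 30.9 106.7] 76.8 [328.41353383 195.08270677]
[[474.0, -128.0], [578.0, -152.0], [585.0, -122.0], [481.0, -98.0]]
red2 max() iterable argument is empty
walnut [575.3 -45. ] [71.3 90.9] 76.3 [293.48484848 173.07575758]
[[523.0, -69.0], [611.0, -90.0], [628.0, -21.0], [540.0, 0.0]]
big [ 349.1 -134.3] [102.2 122.1] 83.3 [331.0880829  276.09326425]
[[282.0, -178.0], [404.0, -192.0], [416.0, -91.0], [294.0, -76.0]]
board corners [[ 500.56051017   22.80926871   18.        ]
 [ 466.76748695 -136.60896569   18.        ]
 [ 669.14062006 -185.29794375   18.        ]]
glue [[652.36726521  42.4924684  110.        ]] tin [[571.63959291  56.72262201  40.        ]]
[[ 0.951  0.309 -0.001]
 [ 0.309 -0.951  0.001]
 [-0.    -0.001 -1.   ]]
```

View pics/crop1.png

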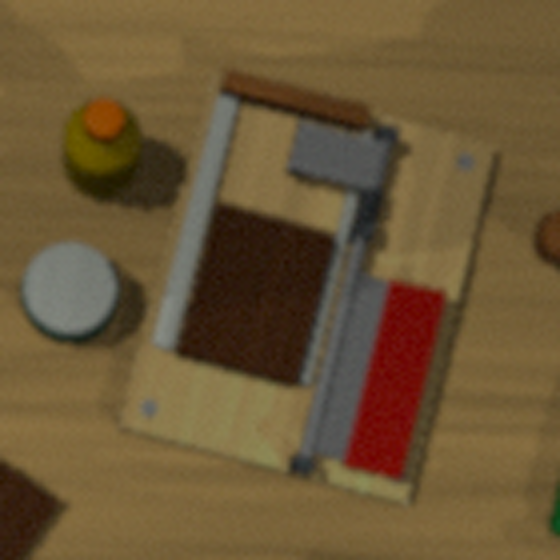

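The crop shows the lane clear ahead of the front. The front's rear edge runs from (180,352) to (302,383), and the plate spans (345,470) to (445,290). Jig yaw is about -13.4° and its origin about (587,-100) mm. The front's centre is at jig x ≈ -24, so its rear face is at about -69. I'll put the TCP over jig (-85, 5) with the fingers about 75 mm apart.

```bash
python3 -m pendant '[0,0,-31.4,305,543,-92,35, 0,0,-31.4,305,543,-92,35, 0,0,-31.4,305,543,-92,35, 0,0,-31.4,305,543,-92,35, 0,0,-31.4,305,543,-92,35, 0,0,-31.4,305,543,-92,35, 0,0,-31.4,305,543,-92,35, 0,0,-31.4,305,543,-92,35, 0,0,-31.4,305,543,-92,35, 0,0,-31.4,305,543,-92,35, 0,0,-31.4,305,543,-92,35, 0,0,-31.4,305,543,-92,35]'
python3 - <<'E'
from h import *
s=sense();print(s["t"],s["tool_pos"],rot(s["orientation"]).as_matrix().round(3)[:,0],s["width"],s["ft_force"])
E
```

```text
t: 1.35
tool_pos: [0.4914, -0.0997, 0.1348]
orientation: [0.0, 0.993, -0.117, 0.0]
ft_force: [0.5, -1.3, -0.4]
width: 0.075
finger_force: 0.0
1.35 [ 0.49142104 -0.09969367  0.13482881] [ 0.973 -0.232  0.   ] 0.07496253332753125 [ 0.47690451 -1.28723689 -0.3918641 ]
```

```bash
python3 -m pendant '[0,0,0,14,24.5,0,35, 0,0,0,14,24.5,-30,35, 0,0,0,14,24.5,-60,35, 0,0,0,14,24.5,-75,35, 0,0,0,14,24.5,-75,35,0,0,0,14,24.5,-75,35]'
python3 - <<'E'
from h import *
a=capture("side")["image"][180:300,190:370]; b=capture("top")["image"][100:240,230:370]
a=cv2.resize(a,None,fx=3.3,fy=3.3,interpolation=2)[:396,:]; b=cv2.resize(b,(396,396))
b=b[:, :200] if 0 else cv2.resize(b,(200,200))
cv2.imwrite("pics/s2.png",cv2.cvtColor(np.hstack([a,np.vstack([b,np.zeros((a.shape[0]-200,200,3),np.uint8)])]),cv2.COLOR_RGB2BGR))
E
```

```text
t: 1.95
tool_pos: [0.5054, -0.0772, 0.0606]
orientation: [-0.0, 0.993, -0.117, 0.0]
ft_force: [-0.2, 0.5, -0.3]
width: 0.0752
finger_force: 0.0
```

View pics/s2.png

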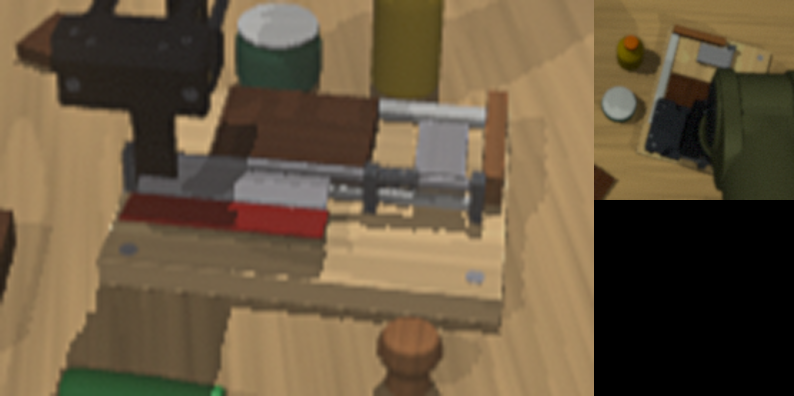

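The near finger is over the red plate's rear end, with its tip at crop (155,178), behind the front's rear edge at (215,160). The other finger is hidden behind the hand. Next I press down.

```bash
python3 -m pendant '[0,0,0,0,0,-10,35, 0,0,0,0,0,-18,35, 0,0,0,0,0,-23,35, 0,0,0,0,0,-28,35, 0,0,0,0,0,-31,35, 0,0,0,0,0,-34,35, 0,0,0,0,0,-34,35, 0,0,0,0,0,-34,35]'
python3 - <<'E'
from h import *
a=capture("side")["image"][180:300,190:370]
cv2.imwrite("pics/s3.png",cv2.cvtColor(cv2.resize(a,None,fx=3.3,fy=3.3,interpolation=2),cv2.COLOR_RGB2BGR))
E
```

```text
t: 2.85
tool_pos: [0.505, -0.0751, 0.0266]
orientation: [-0.001, 0.993, -0.116, -0.0]
ft_force: [-3.6, 5.2, 8.0]
width: 0.0751
finger_force: 4.3
```

View pics/s3.png

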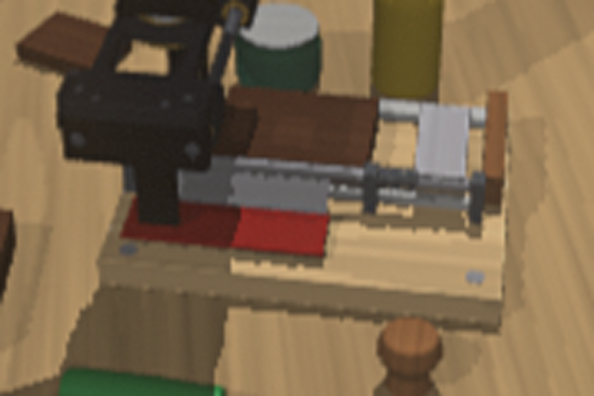

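The plate is level and the pad arm (440,150) is raised. The force is 8 N up. Next I push along the jig.

```bash
python3 -m pendant '[0,0,0,5.8,-1.4,0,35, 0,0,0,11.7,-2.8,0,35, 0,0,0,17.5,-4.2,0,35, 0,0,0,23.4,-5.6,0,35, 0,0,0,29.2,-7,0,35, 0,0,0,35,-8.4,0,35, 0,0,0,40.9,-9.7,0,35, 0,0,0,46.7,-11.1,0,35, 0,0,0,52.5,-12.5,0,35, 0,0,0,58.4,-13.9,0,35,0,0,0,58.4,-13.9,0,35]'
python3 - <<'E'
from h import *
a=capture("side")["image"][180:300,190:370]; b=capture("top")["image"][100:240,230:370]
a=cv2.resize(a,None,fx=2.5,fy=2.5,interpolation=2); b=cv2.resize(b,(300,300),interpolation=2)
cv2.imwrite("pics/s4.png",cv2.cvtColor(np.hstack([a,b]),cv2.COLOR_RGB2BGR))
E
```

```text
t: 4.0
tool_pos: [0.5624, -0.0912, 0.026]
orientation: [0.0, 0.993, -0.117, -0.002]
ft_force: [-4.3, 0.2, 6.6]
width: 0.0752
finger_force: 3.5
```

View pics/s4.png

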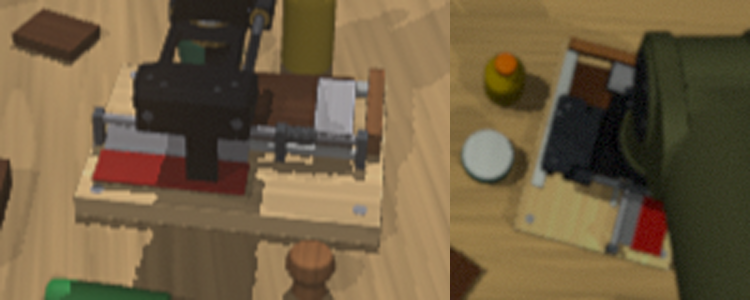

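The front is under the raised pad and close to the stop, with roughly 11 mm left. I'll finish slowly, watching the force.

```bash
python3 -m pendant '[0,0,0,2,-0.3,0,35, 0,0,0,4,-0.7,0,35, 0,0,0,6,-1.2,0,35, 0,0,0,8,-1.7,0,35, 0,0,0,9,-2,0,35, 0,0,0,9,-2,0,35]'
```

```text
t: 4.7
tool_pos: [0.5704, -0.0929, 0.0258]
orientation: [0.0, 0.993, -0.117, -0.002]
ft_force: [-6.1, 1.0, 7.4]
width: 0.0751
finger_force: 3.9
```

```bash
python3 -m pendant '[0,0,0,1,-0.2,0,35, 0,0,0,2,-0.4,0,35, 0,0,0,2,-0.4,0,35]'
```

```text
t: 5.0
tool_pos: [0.5714, -0.0931, 0.0258]
orientation: [0.001, 0.993, -0.117, -0.003]
ft_force: [-8.6, 1.5, 9.7]
width: 0.075
finger_force: 5.2
```

```bash
python3 -m pendant '[0,0,0,1,-0.2,0,35, 0,0,0,2,-0.5,0,35, 0,0,0,3,-0.7,0,35, 0,0,0,3,-0.7,0,35]'
python3 - <<'E'
from h import *
i=capture("side")["image"]; a=i[190:260,290:360]; b=capture("top")["image"][105:175,270:340]
a=cv2.resize(a,(390,390),interpolation=2); b=cv2.resize(b,(390,390),interpolation=2)
cv2.imwrite("pics/s5.png",cv2.cvtColor(np.hstack([a,b]),cv2.COLOR_RGB2BGR))
s=sense();print(s["ft_force"],s["tool_pos"],s["moment"])
E
```

```text
t: 5.4
tool_pos: [0.5716, -0.093, 0.0254]
orientation: [0.001, 0.993, -0.116, -0.006]
ft_force: [-15.9, 1.7, 15.6]
width: 0.0749
finger_force: 8.5
[-15.36219918   1.997112    14.08877306] [ 0.57165239 -0.09304791  0.02540757] [0.52834945 3.35638815 0.22337961]
```

View pics/s5.png

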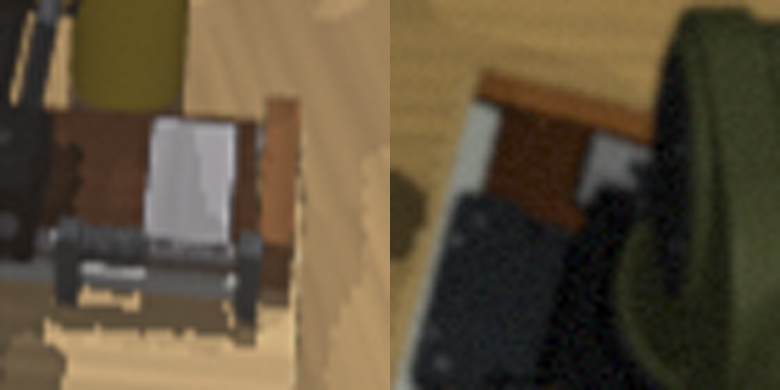

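Top view: the front's leading edge lies against the stop along (495,105)–(585,135). The tool no longer advances and the push force is about 15 N, so it's home. I'll ease the push off, then raise slowly and move clear.

```bash
python3 -m pendant '[0,0,0,-2,0.5,0,35, 0,0,0,-4,1,0,35, 0,0,0,-6,1.4,0,35, 0,0,0,-6,1.4,0,35, 0,0,0,-6,1.4,3,35, 0,0,0,-6,1.4,6,35, 0,0,0,-6,1.4,9,35, 0,0,0,-6,1.4,13,35, 0,0,0,-6,1.4,20,35, 0,0,0,-6,1.4,40,35, 0,0,0,-6,1.4,80,35, 0,0,0,-6,1.4,120,35]'; python3 -m pendant '[0,0,0,-20,-50,20,35, 0,0,0,-50,-100,40,35, 0,0,0,-80,-150,40,35, 0,0,0,-100,-200,40,35, 0,0,0,-120,-250,40,35, 0,0,0,-140,-300,40,35, 0,0,0,-140,-300,40,35, 0,0,0,-140,-300,40,35]'
python3 - <<'E'
from h import *
i=capture("side")["image"]; a=i[180:280,220:360]; t=capture("top"); b=t["image"][100:240,230:370]
a=cv2.resize(a,(400,286),interpolation=2); b=cv2.resize(b,(380,380),interpolation=2)
a=np.vstack([a,np.zeros((94,400,3),np.uint8)])
cv2.imwrite("pics/s6.png",cv2.cvtColor(np.hstack([a,b]),cv2.COLOR_RGB2BGR))
E
```

```text
t: 6.7
tool_pos: [0.5708, -0.0919, 0.1469]
orientation: [-0.0, 0.993, -0.117, -0.001]
ft_force: [0.9, -0.3, 0.3]
width: 0.0752
finger_force: 0.0
t: 7.5
tool_pos: [0.427, -0.3992, 0.186]
orientation: [0.001, 0.993, -0.122, -0.001]
ft_force: [-0.4, -0.2, -0.4]
width: 0.0748
finger_force: 0.0
```

View pics/s6.png

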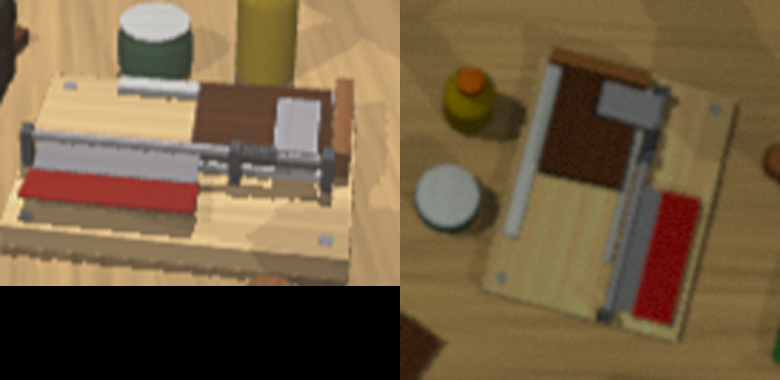

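The front lies against the stop, top view (555,65)–(645,85), and is clamped under the pad. The plate is up, the bystanders are unmoved and the hand is clear.

```bash
python3 -c "
from rig import *
print(sign_off())"
```

```text
the job is handed in; nothing more can be done
None
```

The middle-sized walnut drawer front is home against the end stop with the clip's pad clamped on it, and the arm is clear; I handed the job in at about 7.6 s, and sign-off returned no verdict.

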